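# Tip the detergent carton over and bed it against the back buffer

## Robot

A 6-joint arm with a two-finger parallel gripper is mounted at the origin on the work surface. World frame = base frame: x ahead of the robot, y to its left, z up, the work surface at z = 0. Lengths are in m, angles in degrees, forces in N, time in s.
With the tool pointing down it reaches from about 0.35 to 0.95 m from the base axis. Payload 17.4 kg.
Tool frame: the origin (TCP) lies on the centre line of the jaws, within the pads' length; the fingertips stand 8 mm ahead of it and the grasp point (between the pads) lies 11 mm behind it; x points along the fingers, z is the direction in which the jaws open and shut, and the axes are right-handed (so a half turn about x gives the same grasp; the last joint's range is limited). The gripper opens to 93 mm and grips with 3 to 60 N. Pads are 15 mm wide; open, the fingers measure 128 mm over their backs; the gripper's body (75 mm by 188 mm) begins 65 mm behind the grasp point.
Start: joints at [74.439, 6.646, 82.598, -0, 90.757, -2.166], TCP at [0.156, 0.657, 0.227] pointing down, gripper open.
Joint ranges: [-162.19, 162.19], [-47.58, 125.68], [4.15, 143.07], [-65.23, 245.23], [0.69, 171.88], [-170.13, 170.13]. Speed limits (degrees/s): [108.29, 108.29, 127.2, 180, 180, 180].

## Interface

Orientations are given as [roll, pitch, yaw] about the fixed x, y, z axes, in that order (R = Rz(yaw) Ry(pitch) Rx(roll)).
In Python, from cell import manip gives the robot as it stands. The module is installed in compiled form; this text tells all that it offers.
- The arm moves only by the tool carry_out, never from a script. Its argument "increments" is a list of rows, each a list of 3 entries, a list of its own where there are three numbers: the closure, from 0 (fully open) to 1 (shut), then the shift along the tool's x, y, z normalised to -1 to 1, where 1 is 0.2 m, then the turn, a rotation vector about the tool's x, y, z normalised to -1 to 1, where 1 is 2 pi rad. In form: [[hand, [x, y, z], [wx, wy, wz]], ...]. A call has 1 to 8 rows; each row is the pose to reach, as a shift and turn from the pose commanded when the call began, along the tool's axes at that moment, turning the shorter way round; what a row does not reach only later rows make up. A row lasts 1/12 s, in which the tool goes at most 41.7 mm and 7.16 degrees, less where a joint would pass 70% of its speed; a pose out of reach is approached as far as the arm can. A call with a number of a shift or a turn outside -1 to 1 is refused whole. A call with a gripper value outside its range is refused whole. The fingers move at their own pace and stop on an object; "newtons" is the grip in N (left out, the last holds). Time passes only in rows, so rows that repeat a pose let the fingers close. It gives the time, the measured TCP pose, the force and the opening at its end, in the units of the state.
- manip.get_state(): the state, without advancing time (a new reading comes with each control period).
- manip.get_image(name): name is "scene" or "top" or "wrist"; returns a dict with "pixels" (420x560x3 uint8, red, green, blue), "fov_y" (degrees; the focal length in pixels is half the picture's height over the tangent of half this angle, whatever the lens; pixels are square), "cx", "cy" (the principal point, pixels), "R" (3x3) and "t" (3): a world point X has camera coordinates R X + t. Camera axes: x right, y down, z forward; pixel columns grow to the right and rows downward; lengths in m; the calibration is good to about 2 mm. The wrist camera is an equidistant fisheye: a pixel r from the principal point sees the ray r / f radians off the axis. A picture is of the moment at which its call begins. There is no depth.
- manip.job_done(): hands the job in, once; it reports no verdict.
The state is a dict: "clock": time; "joints": joint angles; "dq": joint speeds; "joint_efforts": joint torques, N m; "eef_pos": TCP position; "eef_rot": TCP orientation; "force": force on the tool from outside, world axes, zero at the start; "wrist_torque": the same for the moment, N m; "gripper_width": finger opening in m.
Only numpy, scipy, OpenCV 4.12 (cv2) and the standard library are available. Lean on these libraries where they do the work, as an engineer would, in place of code of your own. Each camera call takes 0.05 s, during which the arm holds its last target. There are 200 camera calls.

## Task

The tall detergent carton could fall when the washing machine spins, so tip it over onto its side towards the plywood stop, pushing high up and never lifting it. Then slide it top end first until it lies square and roughly central against the stop's rubber buffer bar, and lean on it there for about a second, so you clearly feel the buffer push back beyond the sliding drag, but gently (under 15 N in all, the carton crushes). Let go and leave it lying there, with the mug, scoop and lint trap undisturbed.

Things in the scene. Friction and masses are not known exactly. Their poses are not given: they have to be found in the camera images.
- carton: Full, closed cardboard detergent carton, rigid box 60 (x) by 120 (y) by 180 mm (z), evenly filled, 0.4 to 0.8 kg. Origin: centre of its underside; z points to its top. It starts upright, +x face towards the stop (within 10 degrees). Toppled as wanted its x axis points down, its z to the stop, and it is 60 mm high. Slick (friction 0.28 to 0.45): pushed low it slides. Sliding drag 1 to 4 N.
- carton_top (a point): Centre of the carton's top end face, 180 mm above its origin along its z. This end goes against the buffer.
- carton_toe (a point): Middle of the carton's lower edge on the +x side, 30 mm from its origin along its x: the edge on which it tips over. It stays down on the shelf during the whole job.
- stop: Fixed upright plywood board, 220 mm wide (y), 75 mm high. Its origin is NOT in the board but a bare point on the shelf in front of it, midway across. Its x axis points along the shelf from the carton's side to the board, z up. The board's front face lies at x = +165 mm.
- stop_board (a point): Middle of the board's front face, 30 mm up. In front of it stands the black rubber buffer bar, 150 mm wide, at heights 8 to 52 mm, parallel to the board. It is screw-adjusted: its front face stands anywhere from 17 to 39 mm out from the board, not measured. It does not yield, so find it by feel: the push force then rises steeply, a few N per mm of arm travel.
- mug: Bystander: brown ceramic mug, 80 mm across, 90 mm high, handle to its +y. Origin at the centre of its underside.
- scoop: Bystander: empty blue plastic scoop, cup 80 by 70 mm, 45 mm high, with a 90 mm handle to its -x. Origin under the centre of the cup.
- lint_trap: Bystander: flat steel mesh lint trap, 120 by 90 mm, 12 mm high, with a small tab at its -x end. Origin at the centre of its underside.

How it is judged:
By the outcome, as a careful person would: the job done as asked, in the order asked, and still so for the second after the job is handed in, with the robot touching nothing.
It also fails if it takes over 67 s, if anything falls off the work surface, if the arm or the gripper's body presses on something with over 40 N, if the wrist force passes 120 N, or if a joint passes its speed limit or range.

## Working session

There is one attempt and no reset: what is moved stays moved. The work goes in short steps, Python scripts to look and compute and a tool call to move; the robot and the scene stay as the last step left them, time stands still between calls to the robot, and variables do not carry over. Pictures are saved under pics/ and viewed, about 8 in all and at most 12, crops included, and the job is handed in when it is done.

Besides the shell and the picture viewer there is one more tool, called by a JSON object that holds its "method" and its "body". carry_out: Moves the arm, as the interface text tells. Scaled input: -1 to 1 covers 0.2 m each way for a shift and 2 pi rad each way for a turn. Its arguments: {"type":"object","properties":{"increments":{"type":"array"},"newtons":{"type":"number"}},"required":["increments"]}

```bash
mkdir -p pics; cat > h.py <<'E'
import numpy as np, cv2
from cell import manip
def snap(n,f):
    d=manip.get_image(n); cv2.imwrite(f'pics/{f}.png',d['pixels'][:,:,::-1])
    np.savez(f'pics/{f}.npz',**{k:np.array(v) for k,v in d.items()}); return d
def ray(d,u,v):
    f=210/np.tan(np.radians(float(d['fov_y']))/2)
    R=np.array(d['R']);t=np.array(d['t'])
    r=R.T@np.array([(u-d['cx'])/f,(v-d['cy'])/f,1]); return -R.T@t,r
def onz(d,u,v,z=0):
    c,r=ray(d,u,v); return c+r*(z-c[2])/r[2]
def proj(d,X):
    f=210/np.tan(np.radians(float(d['fov_y']))/2)
    p=np.array(d['R'])@np.array(X)+np.array(d['t']); return p[0]/p[2]*f+d['cx'],p[1]/p[2]*f+d['cy']
def tri(d1,p1,d2,p2):
    a,r=ray(d1,*p1);b,s=ray(d2,*p2)
    k=np.linalg.lstsq(np.c_[r,-s],b-a,rcond=None)[0]; A=a+k[0]*r;B=b+k[1]*s
    return (A+B)/2,np.linalg.norm(A-B)
E
python3 - <<'E'
from h import *
for n in('scene','top'):
    d=snap(n,n+'0'); print(n,d['fov_y'],d['cx'],d['cy'],(-np.array(d['R']).T@d['t']).round(3))
s=manip.get_state();print({k:np.round(v,3) for k,v in s.items()})
E
```

```text
scene 55.795985075925145 278.93707653276044 216.1258534671516 [ 0.858 -0.356  0.664]
top 56.00772765678197 274.9123618629324 209.51003418845104 [0.518 0.051 1.02 ]
{'clock': np.float64(0.1), 'joints': array([ 7.4438e+01,  6.6700e+00,  8.2630e+01,  3.0000e-03,  9.0758e+01,
       -2.1680e+00]), 'dq': array([-0.097,  0.063, -0.087,  0.042, -0.002,  0.06 ]), 'joint_efforts': array([ 2.0000e-03, -7.2291e+01, -6.2386e+01,  7.8000e-02,  2.3000e-02,
       -0.0000e+00]), 'eef_pos': array([0.156, 0.656, 0.226]), 'eef_rot': array([ 175.336,   89.942, -108.058]), 'force': array([0.34 , 0.551, 0.491]), 'wrist_torque': array([ 0.033, -0.008, -0.029]), 'gripper_width': np.float64(0.093)}
```

View pics/scene0.png

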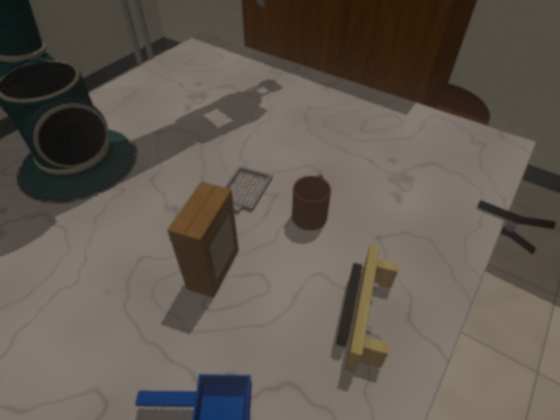

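View pics/top0.png

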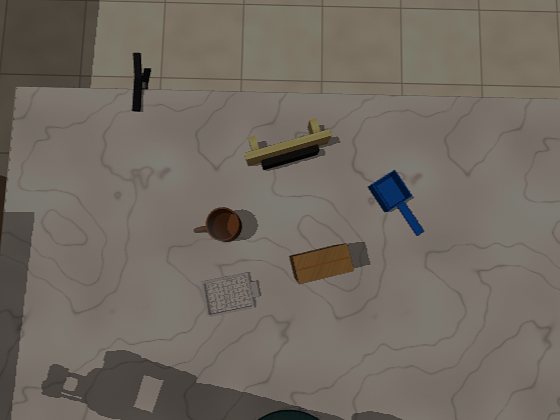

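The scene view shows the carton upright near (205,240), with the board and black buffer at (360,305). The mug is at (311,203), the lint trap at (248,188) and the scoop at (215,395). In the top view the carton's top is at (322,263), the board at (288,148), the mug at (224,224), the trap at (231,293) and the scoop at (390,192).

```bash
cat > m.py <<'E'
from h import *
def ld(f): return dict(np.load(f'pics/{f}.npz'))
def mask(d,name):
    h=cv2.cvtColor(d['pixels'],cv2.COLOR_RGB2HSV)
    H,S,V=[h[...,i].astype(int) for i in range(3)]
    m={'carton':(H>8)&(H<19)&(S>130)&(V>60),'board':(H>=20)&(H<33)&(S>80)&(V>70),'blue':(H>100)&(H<130)&(S>120),
       'black':(V<32)}[name].astype(np.uint8)
    return cv2.morphologyEx(m,cv2.MORPH_OPEN,np.ones((3,3),np.uint8))
def big(m,roi=None):
    if roi: 
        k=np.zeros_like(m);x0,y0,x1,y1=roi;k[y0:y1,x0:x1]=1;m=m*k
    c=cv2.findContours(m,cv2.RETR_EXTERNAL,cv2.CHAIN_APPROX_NONE)[0]
    return max(c,key=cv2.contourArea)
E
python3 - <<'E'
from m import *
d=ld('top0')
for n,roi,z in(('carton',(270,220,380,300),.18),('board',(230,110,350,175),.075),('black',(255,140,325,175),.052),('blue',None,.045)):
    c=big(mask(d,n),roi); b=cv2.boxPoints(cv2.minAreaRect(c)); print(n,cv2.contourArea(c))
    for p in b: print(p.round(1),onz(d,*p,z)[:2].round(4))
    a=cv2.approxPolyDP(c,3,True)[:,0]; print(a.tolist())
s=ld('scene0')
for n,roi in(('carton',(150,170,245,300)),('board',(330,230,400,380)),('black',(330,250,370,350))):
    c=big(mask(s,n),roi);print(n,cv2.approxPolyDP(c,3,True)[:,0].tolist())
for u,v in((224,224),): print('mug',onz(d,u,v,.09))
print('trap',onz(d,231,293,.01)); print('trapcorners',[onz(d,*p,.01)[:2].round(3) for p in((248,272),(256,305),(261,288))])
E
cd pics; python3 -c "
import cv2
a=cv2.imread('top0.png')[110:310,190:440];cv2.imwrite('c1.png',cv2.convertScaleAbs(cv2.resize(a,(750,600),interpolation=2),alpha=1.8))"
```

```text
carton 1503.5
[291.7 256.3] [0.5129 0.0092]
[346.6 242.9] [ 0.5436 -0.107 ]
[353.3 270.2] [ 0.4865 -0.1212]
[298.4 283.6] [ 0.4562 -0.0058]
[[347, 245], [293, 256], [299, 283], [352, 270]]
board 671.5
[240.2 139.1] [0.7955 0.1351]
[325.1 114.8] [ 0.862  -0.0733]
[330.8 134.9] [ 0.8112 -0.0878]
[245.9 159.2] [0.7455 0.1195]
[[330, 132], [320, 132], [316, 119], [311, 119], [314, 133], [260, 149], [255, 137], [249, 137], [254, 150], [245, 156], [250, 158]]
black 522.5
[260.5 159.8] [0.7501 0.0846]
[317.1 143.7] [ 0.7948 -0.0566]
[319.8 153.5] [ 0.7698 -0.0638]
[263.3 169.6] [0.7254 0.077 ]
[[318, 147], [264, 159], [263, 168], [314, 155]]
blue 1242.0
[367.5 186.3] [ 0.6902 -0.1849]
[394.1 168.6] [ 0.7368 -0.2521]
[431.8 225.2] [ 0.596 -0.344]
[405.2 242.8] [ 0.5508 -0.2773]
[[371, 184], [369, 188], [385, 211], [396, 205], [415, 233], [422, 231], [403, 201], [411, 194], [395, 171]]
carton [[229, 190], [201, 184], [170, 230], [200, 239]]
board [[373, 244], [351, 347], [358, 354], [364, 346], [378, 246]]Traceback (most recent call last):
  File "<stdin>", line 9, in <module>
  File "m.py", line 13, in big
    return max(c,key=cv2.contourArea)
ValueError: max() iterable argument is empty
```

View pics/c1.png

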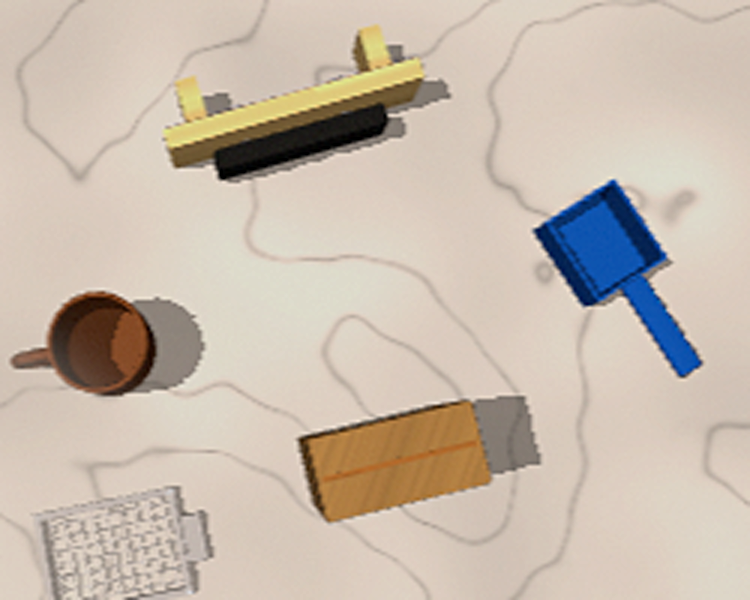

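In the 3x crop, the carton top's corners are at (302,438), (472,402), (491,480) and (328,520). The bar's lower front edge runs (221,180)-(385,129), and the board's front top edge is about (172,150)-(424,79). There is clear floor between the carton and the bar.

```bash
python3 - <<'E'
from m import *
t=ld('top0');s=ld('scene0')
P=lambda x,y:(190+x/3-.33,110+y/3-.33)
top=[P(302,438),P(472,402),P(491,480),P(328,520)]
W=[onz(t,*p,.18) for p in top]
for w in W: print('top corner',w.round(4),'scene proj',np.round(proj(s,w),1))
sc=np.array([[229,190],[201,184],[170,230],[200,239]],float)
for p,w in zip(top,W):
    q=sc[np.argmin(np.linalg.norm(sc-proj(s,w),axis=1))]; X,e=tri(t,p,s,q); print('tri',X.round(4),round(e,4))
W=np.array(W);c=W.mean(0);print('centre',c)
for a,b in((0,1),(3,2),(3,0),(2,1)):
    v=W[a]-W[b];print(np.linalg.norm(v).round(4),np.degrees(np.arctan2(v[1],v[0])).round(2))
for n,(p,q),z in(('bar low front',(P(221,180),P(385,129)),.008),('board top front',(P(172,151),P(424,80)),.075)):
    a,b=onz(t,*p,z),onz(t,*q,z);v=a-b;print(n,a.round(4),b.round(4),np.linalg.norm(v).round(4),'yaw',np.degrees(np.arctan2(-v[0],v[1])).round(2),((a+b)/2).round(4),np.round(proj(s,a),1),np.round(proj(s,b),1))
print('mug',onz(t,*P(102,343),.09),'traptab',onz(t,*P(210,555),.01), onz(t,*P(183,487),.012))
print('scoop',[onz(t,*P(*p),.045)[:2].round(3) for p in((535,230),(588,305),(665,260),(614,182))])
E
```

```text
top corner [0.5142 0.012  0.18  ] scene proj [233.5 187.2]
top corner [ 0.5419 -0.1079  0.18  ] scene proj [199.3 238.9]
top corner [ 0.4876 -0.1213  0.18  ] scene proj [167.8 229.3]
top corner [ 0.4576 -0.0071  0.18  ] scene proj [201.6 180.9]
tri [0.5111 0.0091 0.1744] 0.0081
tri [ 0.5423 -0.1076  0.1797] 0.001
tri [ 0.4886 -0.1205  0.178 ] 0.0033
tri [ 0.4565 -0.0081  0.1727] 0.0014
centre [ 0.50030377 -0.05607265  0.18      ]
0.1231 103.05
0.1181 104.73
0.0597 -161.33
0.056 -166.16
bar low front [0.7347 0.0782 0.008 ] [ 0.7833 -0.0641  0.008 ] 0.1504 yaw 18.84 [0.759 0.007 0.008] [350.5 275.4] [337.6 347.1]
board top front [0.7435 0.1168 0.075 ] [ 0.8076 -0.0882  0.075 ] 0.2148 yaw 17.36 [0.7755 0.0143 0.075 ] [369.2 243.4] [349. 350.]
mug [0.58469378 0.16636381 0.09      ] traptab [0.4144505  0.07968386 0.01      ] [0.47039833 0.10373278 0.012     ]
scoop [array([ 0.69 , -0.186]), array([ 0.628, -0.23 ]), array([ 0.667, -0.294]), array([ 0.732, -0.253])]
```

```bash
cd pics; python3 -c "
import cv2
a=cv2.imread('scene0.png')[165:385,150:410];cv2.imwrite('c2.png',cv2.convertScaleAbs(cv2.resize(a,(709,600),interpolation=2),alpha=2.2))"
```

```text
(no output)
```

View pics/c2.png

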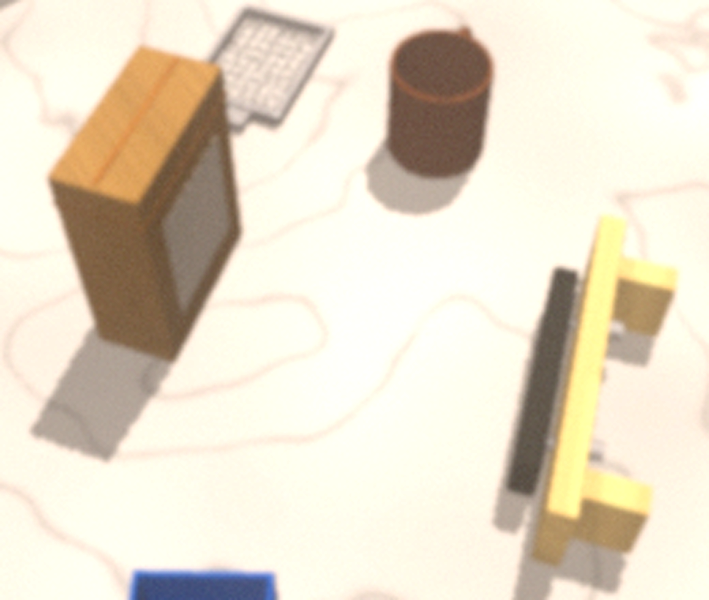

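The scene crop (2.73x) shows the carton's toe edge from (173,360) to (240,237). The bar's top front edge runs (556,269)-(510,490), and the board's front top edge runs (602,218)-(552,512).

```bash
python3 - <<'E'
from m import *
t=ld('top0');s=ld('scene0');k=600/220
P=lambda x,y:(150+x/k-.3,165+y/k-.3)
def seg(n,p,q,z):
    a,b=onz(s,*P(*p),z),onz(s,*P(*q),z);v=a-b;print(n,a.round(4),b.round(4),np.linalg.norm(v).round(4),'yaw',np.degrees(np.arctan2(-v[0],v[1])).round(2),((a+b)/2).round(4))
seg('toe',(240,237),(173,360),0)
seg('bar',(555,269),(510,489),.052)
seg('board',(602,218),(550,512),.075)
seg('topfront',(221,70),(138,202),.18);seg('topback',(142,46),(52,181),.18)
E
```

```text
toe [0.5126 0.004  0.    ] [ 0.5396 -0.1058  0.    ] 0.1131 yaw 13.8 [ 0.5261 -0.0509  0.    ]
bar [0.7348 0.0756 0.052 ] [ 0.7846 -0.08    0.052 ] 0.1634 yaw 17.74 [ 0.7597 -0.0022  0.052 ]
board [0.7468 0.1154 0.075 ] [ 0.8123 -0.0897  0.075 ] 0.2153 yaw 17.72 [0.7795 0.0129 0.075 ]
topfront [0.5151 0.0033 0.18  ] [ 0.543  -0.1068  0.18  ] 0.1136 yaw 14.23 [ 0.529  -0.0518  0.18  ]
topback [ 0.4589 -0.0082  0.18  ] [ 0.4915 -0.1231  0.18  ] 0.1195 yaw 15.85 [ 0.4752 -0.0657  0.18  ]
```

```bash
cat >> h.py <<'E'
from scipy.spatial.transform import Rotation as Ro
def down(yaw,s=1):
    z=s*np.array([-np.sin(np.radians(yaw)),np.cos(np.radians(yaw)),0]);x=np.array([0,0,-1.]);return np.c_[x,np.cross(z,x),z]
def inc(p,yaw,frm=None,s=1):
    st=manip.get_state();R=Ro.from_euler('xyz',st['eef_rot'],degrees=True).as_matrix()
    p0=st['eef_pos'] if frm is None else np.array(frm)
    return (R.T@(np.array(p)-p0)/.2).round(4),(Ro.from_matrix(R.T@down(yaw,s)).as_rotvec()/(2*np.pi)).round(4)
E
python3 - <<'E'
from h import *
st=manip.get_state();R=Ro.from_euler('xyz',st['eef_rot'],degrees=True).as_matrix();print(R.round(3))
for s in(1,-1):print(inc((.28,.42,.22),14.7,s=s))
E
```

```text
[[-0.    -0.973  0.232]
 [-0.001  0.232  0.973]
 [-1.     0.    -0.001]]
(array([ 0.031 , -0.8754, -1.0069]), array([-0.078 , -0.0002, -0.0001]))
(array([ 0.031 , -0.8754, -1.0069]), array([ 4.22e-01, -1.00e-04,  2.00e-04]))
```

{"method": "carry_out", "body": {"increments": [[0.3,[0,-0.5,-1],[-0.078,0,0]],[0.3,[0,-0.5,-1],[-0.078,0,0]],[0.3,[0,-0.5,-1],[-0.078,0,0]],[0.3,[0,-0.5,-1],[-0.078,0,0]],[0.3,[0,-0.5,-1],[-0.078,0,0]],[0.3,[0,-0.5,-1],[-0.078,0,0]],[0.3,[0,-0.5,-1],[-0.078,0,0]],[0.3,[0,-0.5,-1],[-0.078,0,0]]]}}

```text
clock: 0.77
eef_pos: [0.2076, 0.4386, 0.227]
eef_rot: [-37.9, 89.9, 66.7]
force: [-0.8, 0.4, 0.7]
gripper_width: 0.0652
```

{"method": "carry_out", "body": {"increments": [[0.3,[0,-0.37,-0.95],[0,0,0]],[0.3,[0,-0.37,-0.95],[0,0,0]],[0.3,[0,-0.37,-0.95],[0,0,0]],[0.3,[0,-0.37,-0.95],[0,0,0]],[0.3,[0,-0.37,-0.95],[0,0,0]],[0.3,[0,-0.37,-0.95],[0,0,0]],[0.3,[0,-0.37,-0.95],[0,0,0]],[0.3,[0,-0.37,-0.95],[0,0,0]]]}}

```text
clock: 1.43
eef_pos: [0.3271, 0.2747, 0.2264]
eef_rot: [84.1, 90.0, -171.3]
force: [-0.1, 0.7, -0.2]
gripper_width: 0.0651
```

{"method": "carry_out", "body": {"increments": [[0.3,[0,0,-0.95],[0,0,0]],[0.3,[0,0,-0.95],[0,0,0]],[0.3,[0,0,-0.95],[0,0,0]],[0.3,[0,0,-0.95],[0,0,0]],[0.3,[0,0,-0.95],[0,0,0]],[0.3,[0,0,-0.95],[0,0,0]],[0.3,[0,0,-0.95],[0,0,0]],[0.3,[0,0,-0.95],[0,0,0]]]}}

```text
clock: 2.1
eef_pos: [0.3752, 0.0915, 0.2265]
eef_rot: [44.2, 90.0, 149.0]
force: [-0.3, 0.2, 0.3]
gripper_width: 0.0652
```

{"method": "carry_out", "body": {"increments": [[0.3,[0,0,-0.87],[0,0,0]],[0.3,[0,0,-0.87],[0,0,0]],[0.3,[0,0,-0.87],[0,0,0]],[0.3,[0,0,-0.87],[0,0,0]],[0.3,[0,0,-0.87],[0,0,0]],[0.3,[0.31,0,-0.87],[0,0,0]],[0.3,[0.31,0,-0.87],[0,0,0]],[0.3,[0.31,0,-0.87],[0,0,0]]]}}

```text
clock: 2.77
eef_pos: [0.4182, -0.0764, 0.1602]
eef_rot: [58.9, 89.6, 163.7]
force: [0.0, -0.5, -1.4]
gripper_width: 0.0648
```

```bash
python3 - <<'E'
from h import *
p=manip.get_state()['eef_pos'];print(p)
R=down(14.7);print('tool coords of carton centre rel TCP',R.T@(np.array([.500,-.057,.165])-p))
snap('top','t1');d=snap('scene','s1')
a=cv2.imread('pics/t1.png')[200:330,240:400];b=cv2.imread('pics/s1.png')[130:330,130:330]
b=cv2.resize(b,(400,400));a=cv2.resize(a,(400,325));a=cv2.copyMakeBorder(a,0,75,0,0,0)
cv2.imwrite('pics/c3.png',cv2.convertScaleAbs(np.hstack([a,b]),alpha=2))
E
```

```text
[ 0.41822643 -0.07637033  0.16023709]
tool coords of carton centre rel TCP [-0.00476291 -0.08401232 -0.0020144 ]
```

View pics/c3.png

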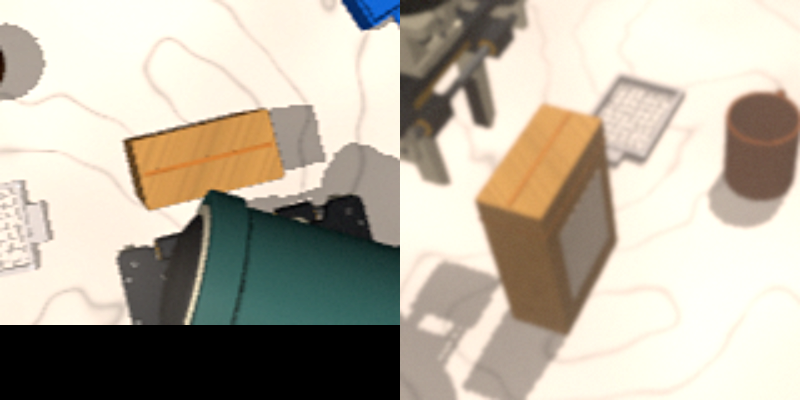

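The crop shows both fingers level behind the upright carton's rear face, with the top at about (205,160) on the left and (540,160) on the right. Nothing is touching. Next I approach and tip it.

{"method": "carry_out", "body": {"increments": [[0.3,[0,-0.03,0],[0,0,0]],[0.3,[0,-0.06,0],[0,0,0]],[0.3,[0,-0.09,0],[0,0,0]],[0.3,[0,-0.12,0],[0,0,0]],[0.3,[0,-0.15,0],[0,0,0]],[0.3,[0,-0.17,0],[0,0,0]],[0.3,[0,-0.19,0],[0,0,0]],[0.3,[0,-0.2,0],[0,0,0]]]}}

```text
clock: 3.53
eef_pos: [0.4585, -0.068, 0.1646]
eef_rot: [60.6, 90.0, 165.2]
force: [0.1, -0.5, 0.2]
gripper_width: 0.0651
```

{"method": "carry_out", "body": {"increments": [[0.3,[0,-0.01,0],[0,0,0]],[0.3,[0,-0.02,0],[0,0,0]],[0.3,[0,-0.03,0],[0,0,0]],[0.3,[0,-0.04,0],[0,0,0]],[0.3,[0,-0.05,0],[0,0,0]],[0.3,[0,-0.06,0],[0,0,0]],[0.3,[0,-0.07,0],[0,0,0]],[0.3,[0,-0.08,0],[0,0,0]]]}}

```text
clock: 4.2
eef_pos: [0.4737, -0.064, 0.1647]
eef_rot: [-115.7, 90.0, -11.1]
force: [-1.1, -0.8, 0.9]
gripper_width: 0.0651
```

```bash
python3 - <<'E'
from h import *
snap('top','t2');d=snap('scene','s2')
a=cv2.imread('pics/t2.png')[200:330,240:400];b=cv2.imread('pics/s2.png')[130:330,130:330]
b=cv2.resize(b,(400,400));a=cv2.resize(a,(400,325));a=cv2.copyMakeBorder(a,0,75,0,0,0)
cv2.imwrite('pics/c4.png',cv2.convertScaleAbs(np.hstack([a,b]),alpha=2))
E
```

```text
(no output)
```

View pics/c4.png

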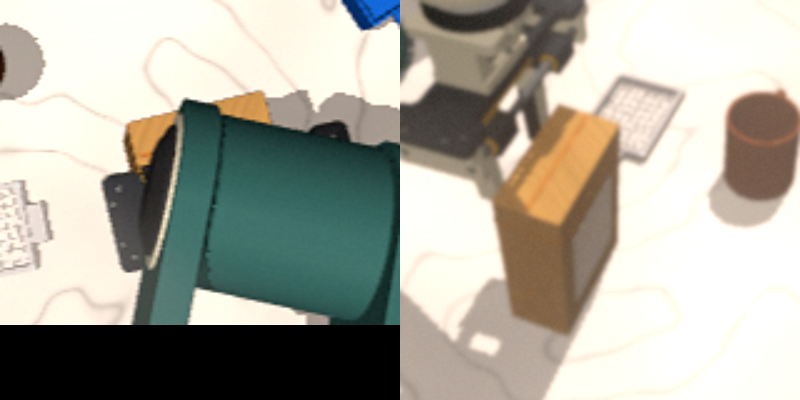

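The right half of the view shows the carton tilting with its toe corner still at (570,332), so it tips and does not slide. I keep pushing.

{"method": "carry_out", "body": {"increments": [[0.3,[0,-0.013,0],[0,0,0]],[0.3,[0,-0.026,0],[0,0,0]],[0.3,[0,-0.039,0],[0,0,0]],[0.3,[0,-0.052,0],[0,0,0]],[0.3,[0,-0.065,0],[0,0,0]],[0.3,[0,-0.078,0],[0,0,0]],[0.3,[0,-0.091,0],[0,0,0]],[0.3,[0,-0.104,0],[0,0,0]]]}}

```text
clock: 4.97
eef_pos: [0.4939, -0.0587, 0.1646]
eef_rot: [29.4, 90.0, 134.1]
force: [-0.2, -0.1, 0.7]
gripper_width: 0.065
```

{"method": "carry_out", "body": {"increments": [[0.3,[0,-0.013,0],[0,0,0]],[0.3,[0,-0.026,0],[0,0,0]],[0.3,[0,-0.039,0],[0,0,0]],[0.3,[0,-0.052,0],[0,0,0]],[0.3,[0,-0.065,0],[0,0,0]],[0.3,[0,-0.078,0],[0,0,0]],[0.3,[0,-0.091,0],[0,0,0]],[0.3,[0,-0.104,0],[0,0,0]]]}}

```text
clock: 5.63
eef_pos: [0.514, -0.0534, 0.1646]
eef_rot: [140.0, 90.0, -115.3]
force: [-0.2, -0.8, 0.2]
gripper_width: 0.0649
```

{"method": "carry_out", "body": {"increments": [[0.3,[0,-0.013,0],[0,0,0]],[0.3,[0,-0.026,0],[0,0,0]],[0.3,[0,-0.039,0],[0,0,0]],[0.3,[0,-0.052,0],[0,0,0]],[0.3,[0,-0.052,0],[0,0,0]],[0.3,[0,-0.052,0],[0,0,0]],[0.3,[0,-0.052,0],[0,0,0]],[0.3,[0,-0.052,0],[0,0,0]]]}}

```text
clock: 6.3
eef_pos: [0.5237, -0.0509, 0.1647]
eef_rot: [109.2, 90.0, -146.1]
force: [0.9, 0.2, 0.0]
gripper_width: 0.0652
```

```bash
python3 - <<'E'
from h import *
snap('top','t3');d=snap('scene','s3')
a=cv2.imread('pics/t3.png')[100:330,200:430];b=cv2.imread('pics/s3.png')[150:380,150:400]
b=cv2.resize(b,(400,368));a=cv2.resize(a,(400,400));b=cv2.copyMakeBorder(b,0,32,0,0,0)
cv2.imwrite('pics/c5.png',cv2.convertScaleAbs(np.hstack([a,b]),alpha=2))
E
```

```text
(no output)
```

View pics/c5.png

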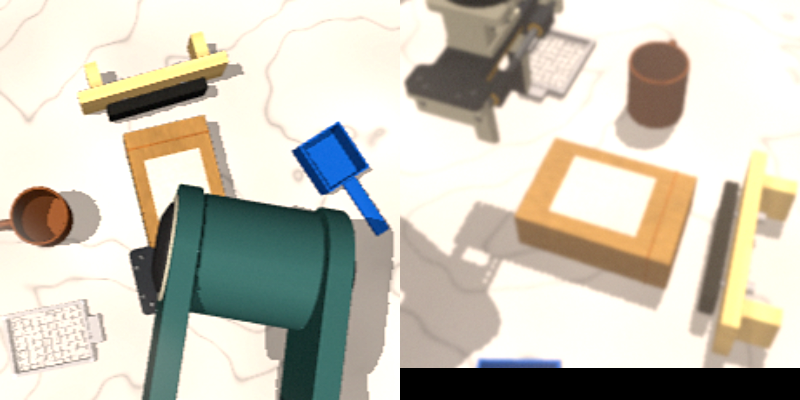

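The carton lies on its side, with its top end about (165,127) in the left half, facing the bar at (158,100). The mug, scoop and trap are untouched. I retreat before measuring.

{"method": "carry_out", "body": {"increments": [[0.3,[0,0.2,0],[0,0,0]],[0.3,[0,0.35,0],[0,0,0]],[0.3,[0,0.5,0],[0,0,0]],[0.3,[0,0.55,0],[0,0,0]],[0.3,[0,0.55,0],[0,0,0]]]}}

```text
clock: 6.82
eef_pos: [0.4162, -0.0792, 0.1652]
eef_rot: [-122.9, 89.9, -18.2]
force: [0.5, -0.4, -1.2]
gripper_width: 0.0651
```

```bash
cat > lie.py <<'E'
import sys
from m import *
f=sys.argv[1]
print(manip.get_state()['eef_pos'])
t=snap('top','t'+f);s=snap('scene','s'+f)
B=np.array([.759,.0075]);Y=np.radians(17.6);e=np.array([np.cos(Y),np.sin(Y)]);n=np.array([-e[1],e[0]])
for nm,d,roi in(('top',t,(250,140,350,290)),('scene',s,(190,210,345,335))):
    h=cv2.cvtColor(d['pixels'],cv2.COLOR_RGB2HSV);H,S,V=[h[...,i].astype(int) for i in range(3)]
    thr=90 if nm=='scene' else 70
    m=((H>8)&(H<20)&(S>110)&(V>thr)).astype(np.uint8); m=cv2.morphologyEx(m,cv2.MORPH_OPEN,np.ones((2,2),np.uint8))
    c=big(m,roi)[:,0]
    # back to the plane z=.06, rectangle fitted there
    W=np.array([onz(d,u,v,.06)[:2] for u,v in c])
    h=cv2.convexHull(W.astype(np.float32)); r=cv2.minAreaRect(h*1000); b=cv2.boxPoints(r)/1000
    L=np.c_[(b-B)@e,(b-B)@n]; print(nm,'size',np.round(r[1],1),'centre in stop frame (bar face 0)',L.mean(0).round(4)); print(L.round(4).tolist())
    v=(b[1]-b[0]);print('  yaw mod 90',np.degrees(np.arctan2(v[1],v[0]))%90, 'poly',cv2.approxPolyDP(c,3,True)[:,0].tolist())
cv2.imwrite(f'pics/c{f}.png',cv2.convertScaleAbs(np.hstack([cv2.resize(cv2.imread(f'pics/t{f}.png')[110:300,200:400],(400,380)),cv2.resize(cv2.imread(f'pics/s{f}.png')[200:390,200:400],(400,380))]),alpha=2))
E
python3 lie.py 6
```

```text
[ 0.4162251  -0.0791988   0.16515561]
top size [178.7 120. ] centre in stop frame (bar face 0) [-0.1299  0.0086]
[[-0.2162, 0.0729], [-0.222, -0.047], [-0.0436, -0.0557], [-0.0377, 0.0642]]
  yaw mod 90 14.807457 poly [[317, 168], [272, 178], [288, 247], [335, 237]]
scene size [176.5 116.1] centre in stop frame (bar face 0) [-0.1239  0.0063]
[[-0.2092, 0.0685], [-0.2149, -0.0474], [-0.0385, -0.0559], [-0.0329, 0.06]]
  yaw mod 90 14.825569 poly [[248, 239], [224, 286], [319, 315], [335, 263]]
```

View pics/c6.png

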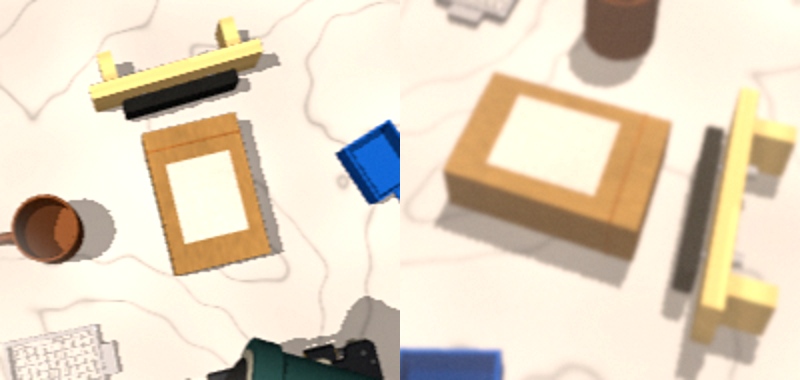

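The lying carton's top face appears in both halves, with corners near (142,135), (236,113), (270,250) and (175,275) on the left. It is 2.8° off square, about 7 mm to +y, with a gap near 37 mm. I align the tool to the stop, go low behind the carton, then push slightly diagonally.

```bash
python3 - <<'E'
from h import *
B=np.array([.759,.0075]);Y=np.radians(17.6);e=np.array([np.cos(Y),np.sin(Y)]);n=np.array([-e[1],e[0]])
w=B-.262*e+.009*n;print(w,inc((*w,.165),17.6),inc((*w,.032),17.6))
E
```

```text
[ 0.50654272 -0.0631422 ] (array([ 0.0009, -0.4485, -0.0364]), array([-0.0082, -0.0001,  0.0002])) (array([ 0.6659, -0.4477, -0.0361]), array([-0.0082, -0.0001,  0.0002]))
```

{"method": "carry_out", "body": {"increments": [[0.3,[0,-0.2,-0.037],[-0.008,0,0]],[0.3,[0.1,-0.4,-0.037],[-0.008,0,0]],[0.3,[0.3,-0.449,-0.037],[-0.008,0,0]],[0.3,[0.5,-0.449,-0.037],[-0.008,0,0]],[0.3,[0.6,-0.449,-0.037],[-0.008,0,0]],[0.3,[0.666,-0.449,-0.037],[-0.008,0,0]],[0.3,[0.666,-0.449,-0.037],[-0.008,0,0]],[0.3,[0.666,-0.449,-0.037],[-0.008,0,0]]]}}

```text
clock: 7.58
eef_pos: [0.5068, -0.063, 0.0319]
eef_rot: [49.3, 90.0, 156.9]
force: [1.0, 1.5, 1.0]
gripper_width: 0.0652
```

{"method": "carry_out", "body": {"increments": [[0.3,[0,-0.02,0],[0,0,0]],[0.3,[0,-0.04,0],[0,0,0]],[0.3,[0,-0.06,0],[0,0,0]],[0.3,[0,-0.08,0],[0,0,0]],[0.3,[0,-0.1,0],[0,0,0]],[0.3,[0,-0.12,0],[0,0,0]],[0.3,[0,-0.13,0],[0,0,0]],[0.3,[0,-0.13,0],[0,0,0]]]}}

```text
clock: 8.25
eef_pos: [0.5313, -0.0552, 0.0314]
eef_rot: [65.4, 90.0, 172.9]
force: [0.2, -0.6, 0.4]
gripper_width: 0.0653
```

```bash
python3 - <<'E'
from h import *
s=manip.get_state();print({k:np.round(s[k],3) for k in('clock','eef_pos','force','wrist_torque')})
R=Ro.from_euler('xyz',s['eef_rot'],degrees=True).as_matrix();print(R.round(3),'F tool',(R.T@s['force']).round(2))
E
```

```text
{'clock': np.float64(8.25), 'eef_pos': array([ 0.531, -0.055,  0.031]), 'force': array([ 0.233, -0.562,  0.422]), 'wrist_torque': array([-0.016, -0.009,  0.032])}
[[-0.    -0.953 -0.302]
 [ 0.    -0.302  0.953]
 [-1.     0.     0.   ]] F tool [-0.42 -0.05 -0.61]
```

{"method": "carry_out", "body": {"increments": [[0.3,[0,-0.015,0],[0,0,0]],[0.3,[0,-0.03,0],[0,0,0]],[0.3,[0,-0.045,0],[0,0,0]],[0.3,[0,-0.06,0],[0,0,0]],[0.3,[0,-0.07,0],[0,0,0]],[0.3,[0,-0.08,0],[0,0,0]],[0.3,[0,-0.09,0],[0,0,0]],[0.3,[0,-0.1,0],[0,0,0]]]}}

```text
clock: 8.92
eef_pos: [0.5501, -0.0492, 0.0314]
eef_rot: [93.0, 90.0, -159.4]
force: [-2.2, -2.3, 0.9]
gripper_width: 0.0649
```

```bash
python3 lie.py 7; python3 - <<'E'
from h import *
s=manip.get_state();R=Ro.from_euler('xyz',s['eef_rot'],degrees=True).as_matrix();print('F tool',(R.T@s['force']).round(2),s['clock'])
E
```

```text
[ 0.55014496 -0.04924427  0.03143572]
top size [148.8 119.9] centre in stop frame (bar face 0) [-0.1038  0.0126]
[[-0.1781, 0.0727], [-0.1784, -0.0471], [-0.0296, -0.0475], [-0.0292, 0.0723]]
  yaw mod 90 17.452309 poly [[312, 163], [268, 176], [284, 233], [287, 217], [280, 189], [311, 181], [319, 206], [326, 207]]
scene size [165.1 117.6] centre in stop frame (bar face 0) [-0.1075  0.0098]
[[-0.1897, 0.0691], [-0.1904, -0.0485], [-0.0254, -0.0495], [-0.0246, 0.0681]]
  yaw mod 90 17.255402 poly [[260, 241], [240, 286], [254, 295], [328, 314], [340, 260]]
F tool [ 0.77 -0.09 -0.19] 9.0167
```

View pics/c7.png

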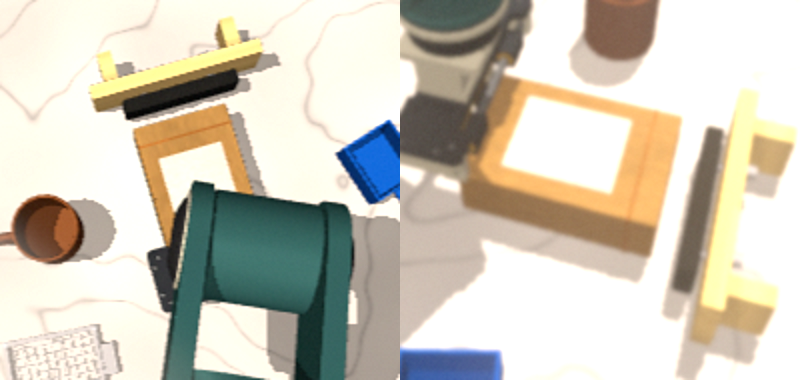

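The left half shows the carton square to the bar now (17.4° against 17.6°), top edge (135,130)-(226,107), gap about 27 mm, and some 10 mm to +y. Now I push diagonally.

{"method": "carry_out", "body": {"increments": [[0.3,[0,-0.01,-0.005],[0,0,0]],[0.3,[0,-0.02,-0.01],[0,0,0]],[0.3,[0,-0.03,-0.015],[0,0,0]],[0.3,[0,-0.04,-0.02],[0,0,0]],[0.3,[0,-0.05,-0.025],[0,0,0]],[0.3,[0,-0.06,-0.03],[0,0,0]],[0.3,[0,-0.07,-0.035],[0,0,0]],[0.3,[0,-0.08,-0.04],[0,0,0]]]}}

```text
clock: 9.68
eef_pos: [0.5679, -0.0521, 0.0314]
eef_rot: [69.0, 90.0, 176.5]
force: [-3.0, 0.0, 0.4]
gripper_width: 0.0655
```

```bash
python3 lie.py 8; python3 - <<'E'
from h import *
s=manip.get_state();R=Ro.from_euler('xyz',s['eef_rot'],degrees=True).as_matrix();print('F tool',(R.T@s['force']).round(2),s['clock'])
E
```

```text
[ 0.56788149 -0.0520984   0.03141408]
top size [146.7 119.7] centre in stop frame (bar face 0) [-0.0865  0.0054]
[[-0.1601, 0.065], [-0.1597, -0.0547], [-0.013, -0.0542], [-0.0134, 0.0655]]
  yaw mod 90 17.81295 poly [[314, 156], [269, 169], [285, 225], [289, 210], [281, 182], [312, 174], [319, 196], [326, 197]]
scene size [172.6 117.7] centre in stop frame (bar face 0) [-0.0954  0.002 ]
[[-0.182, 0.0603], [-0.1813, -0.0574], [-0.0087, -0.0563], [-0.0095, 0.0614]]
  yaw mod 90 17.96856 poly [[267, 246], [248, 286], [243, 285], [252, 298], [337, 320], [344, 289], [344, 264]]
F tool [-0.82 -0.03 -0.31] 9.7833
```

The carton followed the diagonal and is now about +4 mm off centre, square within 0.3°, with a gap near 11 mm. I repeat it in finer steps.

{"method": "carry_out", "body": {"increments": [[0.3,[0,-0.004,-0.002],[0,0,0]],[0.3,[0,-0.008,-0.004],[0,0,0]],[0.3,[0,-0.012,-0.006],[0,0,0]],[0.3,[0,-0.016,-0.008],[0,0,0]],[0.3,[0,-0.02,-0.01],[0,0,0]],[0.3,[0,-0.024,-0.012],[0,0,0]],[0.3,[0,-0.028,-0.014],[0,0,0]],[0.3,[0,-0.032,-0.016],[0,0,0]]]}}

```text
clock: 10.45
eef_pos: [0.5747, -0.0532, 0.0314]
eef_rot: [64.4, 90.0, 171.9]
force: [-11.6, 1.0, 3.6]
gripper_width: 0.0651
```

{"method": "carry_out", "body": {"increments": [[0.3,[0,-0.001,0],[0,0,0]],[0.3,[0,-0.002,0],[0,0,0]],[0.3,[0,-0.003,0],[0,0,0]],[0.3,[0,-0.004,0],[0,0,0]],[0.3,[0,-0.005,0],[0,0,0]],[0.3,[0,-0.006,0],[0,0,0]],[0.3,[0,-0.007,0],[0,0,0]],[0.3,[0,-0.008,0],[0,0,0]]]}}

```text
clock: 11.12
eef_pos: [0.575, -0.0529, 0.0314]
eef_rot: [77.0, 89.8, -175.4]
force: [-19.5, -3.1, 11.8]
gripper_width: 0.0653
```

That overshot: the bar was 7 mm nearer than my estimate, and the force reached about 20 N. I ease off at once.

{"method": "carry_out", "body": {"increments": [[0.3,[0,0.01,0],[0,0,0]],[0.3,[0,0.015,0],[0,0,0]]]}}

```text
clock: 11.28
eef_pos: [0.5736, -0.0537, 0.0315]
eef_rot: [-114.6, 90.0, -7.0]
force: [-0.1, -0.3, 0.3]
gripper_width: 0.0649
```

```bash
python3 - <<'E'
from h import *
for i in range(3):
    s=manip.get_state();R=Ro.from_euler('xyz',s['eef_rot'],degrees=True).as_matrix();print('F tool',(R.T@s['force']).round(2),s['clock'],s['eef_pos'].round(4),s['wrist_torque'].round(3)); 
    if i<2: snap('top','x%d'%i)
E
python3 lie.py 9
```

```text
F tool [-0.29  0.24 -0.27] 11.2833 [ 0.5736 -0.0537  0.0315] [ 0.071  0.028 -0.031]
F tool [-0.18  0.43 -0.74] 11.3333 [ 0.5736 -0.0537  0.0316] [ 0.03  -0.009  0.007]
F tool [-0.71  0.21 -0.74] 11.3833 [ 0.5737 -0.0537  0.0316] [ 0.054 -0.014 -0.059]
[ 0.57366314 -0.0536811   0.03157678]
top size [146.9 120. ] centre in stop frame (bar face 0) [-0.0804  0.0024]
[[-0.1537, 0.0625], [-0.1539, -0.0575], [-0.007, -0.0577], [-0.0068, 0.0623]]
  yaw mod 90 17.508018 poly [[314, 153], [269, 166], [286, 222], [289, 209], [282, 179], [312, 171], [319, 192], [327, 194]]
scene size [173.9 117.8] centre in stop frame (bar face 0) [-0.0892 -0.0008]
[[-0.1764, 0.0577], [-0.1759, -0.06], [-0.002, -0.0593], [-0.0025, 0.0585]]
  yaw mod 90 17.860336 poly [[268, 248], [261, 269], [249, 289], [245, 288], [256, 301], [340, 323], [344, 309], [344, 265]]
```

View pics/c9.png

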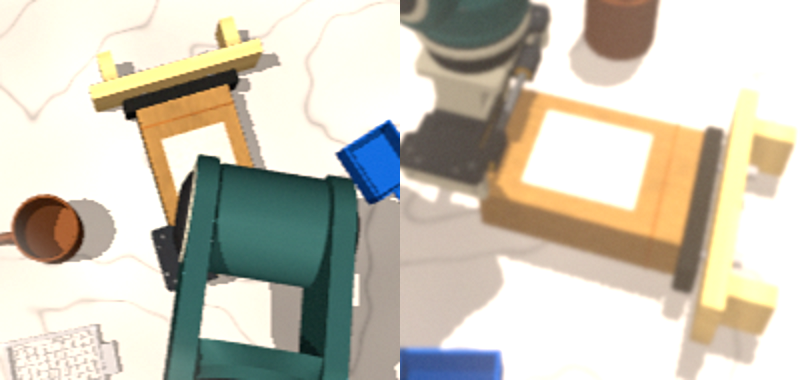

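The picture shows the carton's end flush along the black bar (left (137,115)-(228,88)), square and central within about 2 mm. The contact force is now near 0. I lean again in single small steps, reading the force each time.

{"method": "carry_out", "body": {"increments": [[0.3,[0,-0.002,0],[0,0,0]],[0.3,[0,-0.003,0],[0,0,0]],[0.3,[0,-0.003,0],[0,0,0]]]}}

```text
clock: 11.73
eef_pos: [0.5741, -0.0534, 0.0314]
eef_rot: [-91.1, 90.0, 16.5]
force: [0.4, -0.4, -0.3]
gripper_width: 0.065
```

{"method": "carry_out", "body": {"increments": [[0.3,[0,-0.001,0],[0,0,0]],[0.3,[0,-0.002,0],[0,0,0]],[0.3,[0,-0.002,0],[0,0,0]]]}}

```text
clock: 11.98
eef_pos: [0.5744, -0.0533, 0.0314]
eef_rot: [-66.5, 90.0, 41.0]
force: [-0.8, -0.2, 0.4]
gripper_width: 0.0651
```

{"method": "carry_out", "body": {"increments": [[0.3,[0,-0.001,0],[0,0,0]],[0.3,[0,-0.002,0],[0,0,0]],[0.3,[0,-0.002,0],[0,0,0]]]}}

```text
clock: 12.23
eef_pos: [0.5748, -0.0532, 0.0314]
eef_rot: [-48.0, 90.0, 59.5]
force: [0.0, 0.8, -0.5]
gripper_width: 0.0653
```

{"method": "carry_out", "body": {"increments": [[0.3,[0,-0.001,0],[0,0,0]],[0.3,[0,-0.001,0],[0,0,0]],[0.3,[0,-0.001,0],[0,0,0]]]}}

```text
clock: 12.48
eef_pos: [0.5749, -0.0531, 0.0314]
eef_rot: [38.2, 90.0, 145.7]
force: [0.4, 0.6, 0.2]
gripper_width: 0.0652
```

{"method": "carry_out", "body": {"increments": [[0.3,[0,-0.001,0],[0,0,0]],[0.3,[0,-0.0015,0],[0,0,0]],[0.3,[0,-0.0015,0],[0,0,0]]]}}

```text
clock: 12.73
eef_pos: [0.575, -0.0531, 0.0314]
eef_rot: [85.0, 90.0, -167.4]
force: [-3.8, -1.4, 1.6]
gripper_width: 0.0652
```

{"method": "carry_out", "body": {"increments": [[0.3,[0,-0.001,0],[0,0,0]],[0.3,[0,-0.0015,0],[0,0,0]],[0.3,[0,-0.0015,0],[0,0,0]]]}}

```text
clock: 12.98
eef_pos: [0.575, -0.053, 0.0314]
eef_rot: [78.6, 89.9, -173.8]
force: [-6.8, -2.2, 4.8]
gripper_width: 0.0653
```

{"method": "carry_out", "body": {"increments": [[0.3,[0,-0.0007,0],[0,0,0]],[0.3,[0,-0.0007,0],[0,0,0]],[0.3,[0,-0.0007,0],[0,0,0]],[0.3,[0,-0.0007,0],[0,0,0]]]}}

```text
clock: 13.32
eef_pos: [0.575, -0.053, 0.0314]
eef_rot: [78.4, 89.9, -174.0]
force: [-8.8, -1.6, 4.9]
gripper_width: 0.0651
```

Steady at about 9 N along the push (10 N in all). I hold it there.

{"method": "carry_out", "body": {"increments": [[0.3,[0,0,0],[0,0,0]],[0.3,[0,0,0],[0,0,0]],[0.3,[0,0,0],[0,0,0]],[0.3,[0,0,0],[0,0,0]],[0.3,[0,0,0],[0,0,0]],[0.3,[0,0,0],[0,0,0]],[0.3,[0,0,0],[0,0,0]]]}}

```text
clock: 13.9
eef_pos: [0.5751, -0.053, 0.0314]
eef_rot: [79.3, 89.9, -173.1]
force: [-8.6, -1.1, 4.5]
gripper_width: 0.0647
```

{"method": "carry_out", "body": {"increments": [[0.3,[0,0,0],[0,0,0]],[0.3,[0,0,0],[0,0,0]],[0.3,[0,0,0],[0,0,0]]]}}

```text
clock: 14.15
eef_pos: [0.5751, -0.053, 0.0314]
eef_rot: [78.4, 89.9, -174.0]
force: [-8.7, -2.1, 5.1]
gripper_width: 0.0648
```

{"method": "carry_out", "body": {"increments": [[0.3,[0,0.01,0],[0,0,0]],[0.3,[0,0.03,0],[0,0,0]],[0.3,[0,0.08,0],[0,0,0]],[0.3,[0,0.15,0],[0,0,0]],[0.3,[0,0.22,0],[0,0,0]],[0.3,[0,0.3,0],[0,0,0]],[0.3,[-0.2,0.35,0],[0,0,0]],[0.3,[-0.4,0.4,0],[0,0,0]]]}}

```text
clock: 14.82
eef_pos: [0.4967, -0.077, 0.1103]
eef_rot: [60.4, 89.8, 168.0]
force: [1.4, -0.3, 1.0]
gripper_width: 0.0654
```

{"method": "carry_out", "body": {"increments": [[0.3,[-0.2,0.2,0],[0,0,0]],[0.3,[-0.4,0.2,0],[0,0,0]],[0.3,[-0.5,0.2,0],[0,0,0]],[0.3,[-0.5,0.2,0],[0,0,0]],[0.3,[-0.5,0.2,0],[0,0,0]]]}}

```text
clock: 15.23
eef_pos: [0.4612, -0.0894, 0.213]
eef_rot: [-120.6, 89.8, -13.1]
force: [0.4, 0.8, -0.3]
gripper_width: 0.0651
```

```bash
python3 lie.py 10
```

```text
[ 0.46123011 -0.08940538  0.21297085]
top size [178.5 119.9] centre in stop frame (bar face 0) [-0.0961  0.0024]
[[-0.1853, 0.0624], [-0.1854, -0.0574], [-0.0069, -0.0576], [-0.0068, 0.0623]]
  yaw mod 90 17.55294 poly [[314, 153], [269, 166], [289, 234], [335, 221]]
scene size [175.7 116.1] centre in stop frame (bar face 0) [-0.091   0.0002]
[[-0.179, 0.058], [-0.1787, -0.0581], [-0.003, -0.0576], [-0.0033, 0.0585]]
  yaw mod 90 17.755478 poly [[261, 246], [241, 296], [340, 322], [344, 265]]
```

View pics/c10.png

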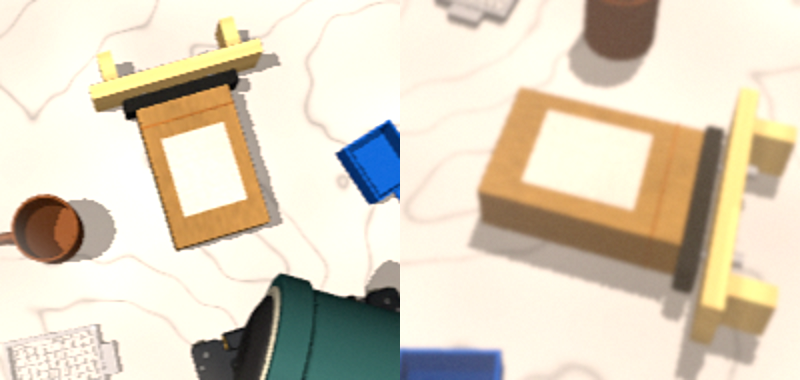

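The last picture shows the carton flat, with its top end flush on the bar ((137,113)-(228,87)), square and central. The tool is clear, and the mug, scoop and trap are where they started. I hand it in.

```bash
python3 -c "
from cell import manip
print(manip.job_done())"
```

```text
the job is handed in; nothing more can be done
None
```

The carton is tipped over and lies square and central against the buffer bar, but the push force went over your 15 N limit once on the way. On first contact it reached about 20 N along the push, or 23 N in all. I had sent two moves in a row without checking the force between them, and the bar stood about 7 mm nearer than I had estimated from the pictures. I backed off at once and see no damage in the pictures, but the limit was broken.

- **Tipping and sliding:** I pushed high on the back with both fingertips. The toe edge stayed put in the mid-tip picture, but the carton ended up roughly 20 mm nearer the stop once it had fallen. I then squared it and slid it top end first to the bar.
- **Leaning:** After backing off I crept in again in steps of 0.4 mm or less, and the force rose from about 0 to 9 N along the push. I held it there for about a second, with readings steady at 9 N (about 10 N in all), well above the 1 to 4 N sliding drag. Then I let go.
- **Last checks:** The carton lies flat and its end looks flush with the bar. It is square to within about 0.2° and central to within about 3 mm. The arm is clear, and the mug, scoop and lint trap look undisturbed. The two cameras differ by about 4 mm on where the carton's end lies, so the exact contact line rests on feel.
- **Time:** I handed it in at about 15 s of the 67 s allowed.

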